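# Clear the pedal bin's lid and hold the bin open

## Robot

A 6-joint arm with a two-finger parallel gripper is mounted at the origin on the work surface. World frame = base frame: x ahead of the robot, y to its left, z up, the work surface at z = 0. Lengths are in m, angles in rad, forces in N, time in s.
With the tool pointing down it reaches from about 0.375 to 0.925 m from the base axis. Payload 5.7 kg.
Tool frame: the origin (TCP) lies between the finger pads; the fingertips stand 17 mm ahead of it and the grasp point (between the pads) lies 2 mm behind it; y points along the fingers, x is the direction in which the jaws open and shut, and the axes are right-handed (so a half turn about y gives the same grasp; the last joint's range is limited). The gripper opens to 85 mm and grips with 20 to 120 N. Pads are 22 mm wide; open, the fingers measure 114 mm over their backs; the gripper's body (76 mm by 85 mm) begins 54 mm behind the grasp point. The pads swing forward as they close: fully open they stand 13 mm farther back than shut.
Start: joints at [-1.399, 0.359, 1.51, -0, 1.272, -0.115], TCP at [0.17, -0.575, 0.248] pointing down, gripper open.
Joint ranges: [-2.97, 2.97], [-1.01, 2.36], [0.21, 2.38], [-0.96, 4.11], [0.2, 2.71], [-2.98, 2.98]. Speed limits (rad/s): [2.39, 2.39, 3.14, 3.14, 3.14, 3.14].

## Interface

Orientations are given as a rotation vector (axis times angle).
In Python, from cell import bot gives the robot as it stands.
- The arm moves only by the tool jog_arm, never from a script. Its argument "steps" is a list that holds one entry, the list of rows, each a list of 4 numbers: the shift along the tool's x, y, z in m, then the turn about the tool's y in degrees. A call has 1 to 5 rows; each row shifts and turns the commanded pose from where the row before left it, along the tool's axes as they then stand; what a row does not reach is not made up. A row lasts 1/12 s, in which the tool goes at most 41.7 mm and 7.16 degrees, less where a joint would pass 70% of its speed; a pose out of reach is approached as far as the arm can. A call with a gripper value outside its range is refused whole. "jaw" is the finger opening in m, from 0 to 0.0854, set as the call begins (left out, the last holds). The fingers move at their own pace and stop on an object; "newtons" is the grip in N (left out, the last holds). Time passes only in rows, so rows that do not move let the fingers close. It gives the time, the measured TCP pose, the force and the opening at its end, in the units of the state.
- bot.read_state(): the state, without advancing time (a new reading comes with each control period).
- bot.capture(name): name is "scene" or "top" or "wrist"; returns a dict with "pixels" (400x640x3 uint8, red, green, blue), "vertical_fov" (degrees; the focal length in pixels is half the picture's height over the tangent of half this angle, whatever the lens; pixels are square), "cx", "cy" (the principal point, pixels), "xyz" and "orientation" of the camera in the world. Camera axes: x right, y up, looking along -z (the intrinsics and any distortion apply to the point x, -y, -z); pixel columns grow to the right and rows downward; lengths in m; the calibration is good to about 2 mm. The wrist camera is an equidistant fisheye: a pixel r from the principal point sees the ray r / f radians off the axis. A picture is of the moment at which its call begins. There is no depth.
- bot.sign_off(): hands the job in, once; it reports no verdict.
Trained networks look in a picture, given as the dict that the camera call returned (one of the last four; its "shot" number tells which), for a name from the list of things; names that differ only in an ending like _2 or _b are one class to them, and where a whole thing is asked for, a point or a joint stands for the part that bears it (a point fixed in the world has none). Each returns a list of dicts, best first, with "confidence" (0 to 1); they miss things now and then, are a little off and sometimes report something else, mostly with a low value. They report only what shows in the picture. A call takes as long as a camera call.
- bot.silhouettes(query, picture): "mask" (400x640 bool, what is visible of it).
- bot.place_of(query, picture): "xyz" ([x, y, z] in m, in world coordinates, good to about 4 mm: a listed point, or the origin of a listed thing).
The state is a dict: "clock": time; "qpos": joint angles; "dq": joint speeds; "tau": joint torques, N m; "position": TCP position; "eef_rot": TCP orientation; "wrist_force": force on the tool from outside, world axes, zero at the start; "wrist_torque": the same for the moment, N m; "gripper_width": finger opening in m.
Only numpy, scipy, OpenCV 4.12 (cv2) and the standard library are available. Lean on these libraries where they do the work, as an engineer would, in place of code of your own. Each camera call takes 0.05 s, during which the arm holds its last target.

## Task

A scrubbing brush and a shoe-polish tin have been left on the lid of the pedal bin: put the brush in the bucket and the tin in the shoe-care box. Then press the bin's pedal right down to its stop and finish still holding it there, without leaning hard on it, so that the lid stays wide open for me to change the liner. Open the bin only once its lid is clear, keep the bucket and the box standing, and leave the canister and the bottle where they are.

Things in the scene. Friction and masses are not known exactly. Their poses are not given: they have to be found in the camera images.
- bin: Round steel pedal bin, fixed to the board, 205 mm across, 272 mm high over its flat shut lid; its back handle reaches 132 mm from the axis. Origin: centre of underside, z up; x runs from pedal (front) to lid hinge (back). The pedal sticks out at the foot, to the bin's -x. The lid swings up and back about a hinge 106 mm behind the axis, to 80 degrees, geared 5.6 to 1 to the pedal.
- pedal_pad (a point): Centre of the tread (top face) of the pedal, moving with it. Tread 70 mm wide (bin's y), about 44 mm long (bin's x), on the end of a 30 mm wide arm. The point is 160 mm in front of the bin's axis, 58 mm in front of its tall wall; 50 mm above the board when up, about 18 mm when fully down. Tread on its outer half, and keep the arm from overhanging the lid, which rises.
- pedal (a joint): Pedal angle, rad: 0 up (lid shut), 0.25 fully down on its stop (lid wide open). Its axis is 130 mm behind the tread's centre, which sinks about 32 mm. Sprung, and it lifts the lid: about 8 N straight down on the tread starts it (up to twice that if jerked), 6 to 8 N keeps it down; it springs back when let go.
- lid_top (a point): Centre of the upper face of the shut lid, a flat disc of 205 mm, 272 mm above the board (fixed to the bin: does not move with the lid).
- brush: White hard-silicone scrubbing brush lying bristles down on the bin's lid: a block with round ends, 112 mm long (its x), 42 mm wide (its y), 40 mm high. Straight sides 42 mm apart from 12 to 32 mm above the origin; on top a narrower ridge, 70 by 24 mm, 8 mm high. Origin: centre of underside, z up. About 100 g.
- tin: Round flat dark steel shoe-polish tin on the bin's lid, 62 mm across, 25 mm high; origin at the centre of its underside, z up. About 90 g. Brush and tin lie side by side (bin's y), centres about 95 mm apart, in either order; take the tin with the fingers before and behind it (along the bin's x).
- bucket: Round plastic bucket, empty, loose, about 0.45 kg, 234 mm across the rim, 192 mm high; inside 154 mm across at the floor, 214 mm at the rim. Origin: centre of underside, z up; floor 4 mm thick. Its swing handle hangs down outside on its +x side, out to 125 mm from the axis.
- shoebox: Open wooden shoe-care box, loose, about 0.9 kg, 240 (its x) by 160 (its y) by 75 mm high, walls and floor 8 mm. A divider 65 mm high makes two compartments of 108 by 144 mm, centred 58 mm either side of the origin along x: a wooden shoe brush lies in the -x one, the +x one is empty. Origin: centre of underside, z up. Bucket and box stand either side of the bin, either way round.
- canister: White lidded ceramic canister, 100 mm across, 162 mm high over its knob; origin at the centre of its underside. Canister and bottle stand beyond the bin, one to each side, either way round.
- bottle: Closed amber glass bottle with a twist cap, 68 mm across, 190 mm high, standing; origin at the centre of its underside.

How it is judged:
By the outcome, as a careful person would: the job done as asked, in the order asked, and still so for the second after the job is handed in, while the arm keeps its last pose, push and grip.
It also fails if it takes over 67 s, if anything falls off the work surface, if the arm or the gripper's body presses on something with over 40 N, if the wrist force passes 120 N, or if a joint passes its speed limit or range.

## Working session

There is one attempt and no reset: what is moved stays moved. The work goes in short steps, Python scripts to look and compute and a tool call to move; the robot and the scene stay as the last step left them, time stands still between calls to the robot, and variables do not carry over. Pictures are saved under pics/ and viewed, and the job is handed in when it is done.

Besides the shell and the picture viewer there is one more tool, called by a JSON object that holds its "api" and its "payload", one argument or row to a line. jog_arm: Moves the arm, as the interface text tells. Its arguments: {"type":"object","properties":{"steps":{"type":"array","items":{"type":"array","items":{"type":"array","items":{"type":"number"}}}},"jaw":{"type":"number"},"newtons":{"type":"number"}},"required":["steps"]}

```bash
ls; mkdir -p pics; cat > h.py <<'E'
import numpy as np, cv2
from scipy.spatial.transform import Rotation as R
from cell import bot
def save(n,c): cv2.imwrite('pics/'+n+'.png',c['pixels'][:,:,::-1])
E
python3 - <<'E'
from h import *
s=bot.read_state(); print(s)
for n in ['scene','top']:
    c=bot.capture(n); save(n+'0',c); print(n,c['xyz'],c['orientation'],c['vertical_fov'])
    for q in ['bin','pedal_pad','lid_top','brush','tin','bucket','shoebox','canister','bottle']:
        print(q,[(np.round(d['xyz'],3),round(d['confidence'],2)) for d in bot.place_of(q,c)[:2]])
E
```

```text
pics
{'clock': 0.0, 'qpos': array([-1.39908913e+00,  3.59515221e-01,  1.51145383e+00, -2.52913280e-05,
        1.27247707e+00, -1.15087552e-01]), 'dq': array([-7.13083750e-04, -3.40834864e-05,  2.58007274e-04, -5.46368358e-04,
       -3.43090042e-04,  3.72001618e-04]), 'tau': array([ 1.41217436e-05, -5.27621198e+01, -2.78620577e+01,  4.39239898e-05,
        1.32262197e-02,  1.93327956e-06]), 'position': array([ 0.16960673, -0.57484773,  0.24743932]), 'eef_rot': array([-1.33003953,  0.99632073, -0.99405417]), 'wrist_force': array([-0.27065217,  0.20474852,  0.23944461]), 'wrist_torque': array([-0.00539545, -0.024341  ,  0.02637046]), 'gripper_width': 0.08548542937391117}
scene [ 0.20703696 -0.1864308   1.48698574] [ 0.27420558 -0.16698939 -1.11205971] 43.08509184342694
bin []
pedal_pad [(array([ 0.507, -0.041,  0.05 ]), 0.9)]
lid_top [(array([ 0.667, -0.036,  0.274]), 0.92)]
brush [(array([0.657, 0.016, 0.267]), 0.93)]
tin [(array([0.656, 0.019, 0.274]), 0.32)]
bucket [(array([ 0.455, -0.325, -0.004]), 0.61)]
shoebox [(array([0.399, 0.335, 0.003]), 0.78), (array([ 0.678, -0.08 ,  0.27 ]), 0.37)]
canister [(array([ 0.743,  0.24 , -0.002]), 0.89)]
bottle [(array([ 0.727, -0.274,  0.002]), 0.94)]
top [ 0.38921439 -0.00769521  1.11108193] [ 0.1417055  -0.13684308 -1.58593904] 57.22102999224061
bin [(array([ 0.505, -0.038,  0.049]), 0.48)]
pedal_pad [(array([ 0.504, -0.033,  0.049]), 0.77)]
lid_top [(array([ 0.665, -0.04 ,  0.267]), 0.82)]
brush [(array([0.658, 0.015, 0.272]), 0.62)]
tin [(array([ 0.676, -0.083,  0.272]), 0.72)]
bucket [(array([ 0.454, -0.331, -0.   ]), 0.81), (array([ 0.725, -0.273, -0.002]), 0.53)]
shoebox [(array([ 0.397,  0.335, -0.007]), 0.8)]
canister [(array([ 0.74 ,  0.244, -0.003]), 0.84), (array([ 0.508, -0.034,  0.052]), 0.26)]
bottle []
```

View pics/scene0.png

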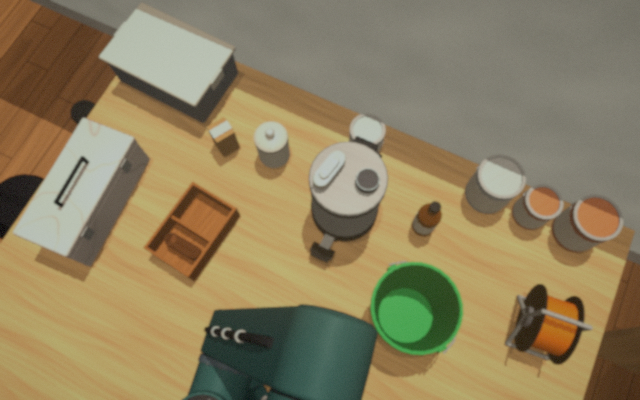

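View pics/top0.png

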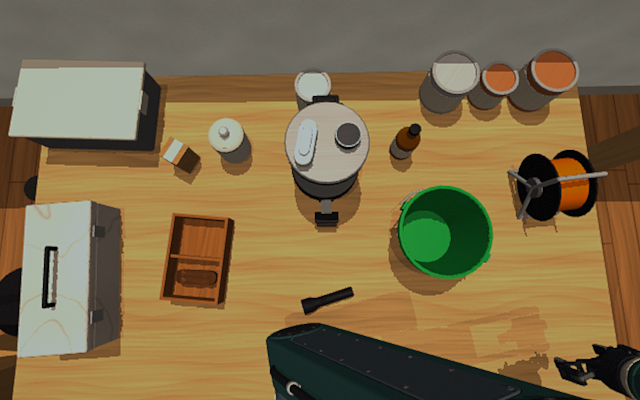

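```bash
python3 - <<'E'
from h import *
s=bot.read_state(); print(R.from_rotvec(s['eef_rot']).as_matrix().round(3), s['clock'])
E
```

```text
[[ 0.283 -0.     0.959]
 [-0.959  0.     0.283]
 [-0.    -1.     0.   ]] 1.0
```

```bash
cat >> h.py <<'E'
def toplane(c,px,z):
    px=np.atleast_2d(px).astype(float)
    f=200/np.tan(np.radians(c['vertical_fov'])/2)
    d=np.c_[(px[:,0]-c['cx'])/f,-(px[:,1]-c['cy'])/f,-np.ones(len(px))]
    d=R.from_rotvec(c['orientation']).apply(d); o=np.array(c['xyz'])
    return o+d*((z-o[2])/d[:,2])[:,None]
def rect(c,m,z):
    k=cv2.findContours(m.astype(np.uint8),cv2.RETR_EXTERNAL,cv2.CHAIN_APPROX_NONE)[0]
    k=max(k,key=cv2.contourArea).reshape(-1,2)
    p=toplane(c,k,z)[:,:2]
    return cv2.minAreaRect((p*1000).astype(np.float32))
E
python3 - <<'E'
from h import *
for n in ['scene','top']:
    c=bot.capture(n); print(n,c['cx'],c['cy'])
    for q,z in [('brush',.300),('tin',.297),('shoebox',.075),('bucket',.19)]:
        for d in bot.silhouettes(q,c)[:2]:
            print(q,round(d['confidence'],2),d['mask'].sum(),rect(c,d['mask'],z))
            save(f'm_{n}_{q}',{'pixels':np.where(d['mask'][...,None],[255,0,0],c['pixels']).astype(np.uint8)}) 
E
```

```text
scene 320.0519091167186 213.28897417310463
brush 0.67 687 ((656.0369262695312, 10.450725555419922), (45.95792007446289, 113.5730209350586), 79.50276184082031)
tin 0.84 490 ((672.6717529296875, -88.4870834350586), (64.97819519042969, 57.91374206542969), 24.58174705505371)
tin 0.21 4569 ((369.8936462402344, 240.89080810546875), (156.8586883544922, 203.6080322265625), 83.46033477783203)
shoebox 0.96 4682 ((400.0164794921875, 319.9642028808594), (187.5687713623047, 246.09823608398438), 83.028564453125)
shoebox 0.44 739 ((727.28271484375, -278.47265625), (68.27928924560547, 118.14710998535156), 83.58851623535156)
bucket 0.75 6942 ((454.7071838378906, -333.3576354980469), (233.00747680664062, 233.04600524902344), 22.095420837402344)
bucket 0.41 459 ((492.2948303222656, -55.705848693847656), (62.49908447265625, 71.02417755126953), 89.3378677368164)
top 315.0971666109355 194.07203919297461
brush 0.87 817 ((655.150634765625, 12.63355827331543), (43.574031829833984, 113.0179672241211), 79.41261291503906)
tin 0.94 567 ((671.796875, -85.13966369628906), (60.42204284667969, 64.92919921875), 62.29193115234375)
bucket 0.88 7165 ((453.505859375, -329.92120361328125), (237.0591278076172, 229.66127014160156), 88.841552734375)
```

{"api": "jog_arm", "payload": {
  "steps": [
    [[0, -0.04, 0, 6.75], [0, -0.04, 0, 6.75], [0, -0.04, 0, 6.75], [0, -0.03, 0, 6.75]]
  ],
  "jaw": 0.064,
  "newtons": 40
}}

```text
clock: 1.83
position: [0.1698, -0.576, 0.4019]
eef_rot: [-1.115, 1.346, -1.351]
wrist_force: [0.2, -0.7, -0.3]
gripper_width: 0.0641
```

```bash
cat >> h.py <<'E'
def go(t,yaw=None):
    s=bot.read_state(); M=R.from_rotvec(s['eef_rot']).as_matrix(); p=s['position']
    y0=np.degrees(np.arctan2(M[1,0],M[0,0]))
    d=M.T@(np.array(t)-p)
    print('clk',round(s['clock'],2),'pos',p.round(4),'yaw',round(y0,2),'tilt',M[:,1].round(3),'shift',d.round(4),'rows',round(np.linalg.norm(d)/.0417,1),'turn',None if yaw is None else round((y0-yaw+180)%360-180,2),'F',s['wrist_force'].round(1),'w',round(s['gripper_width'],4),'q',s['qpos'].round(2))
E
python3 -c "
from h import *
go([.6565,.0145,.40],-100.6)"
```

```text
clk 1.83 pos [ 0.1698 -0.576   0.4019] yaw -100.9 tilt [ 0.001 -0.003 -1.   ] shift [-6.718e-01  3.000e-04  3.663e-01] rows 18.3 turn -0.3 F [ 0.2 -0.7 -0.3] w 0.0641 q [-1.4   0.26  1.28  0.    1.6   0.36]
```

{"api": "jog_arm", "payload": {
  "steps": [
    [[-0.035, 0, 0.019, 0], [-0.035, 0, 0.019, 0], [-0.035, 0, 0.019, 0], [-0.035, 0, 0.019, 0], [-0.035, 0, 0.019, 0]]
  ]
}}

```text
clock: 2.25
position: [0.2959, -0.4193, 0.3984]
eef_rot: [-1.116, 1.344, -1.345]
wrist_force: [0.5, -0.7, 0.8]
gripper_width: 0.064
```

{"api": "jog_arm", "payload": {
  "steps": [
    [[-0.035, 0, 0.019, 0], [-0.035, 0, 0.019, 0], [-0.035, 0, 0.019, 0], [-0.035, 0, 0.019, 0], [-0.035, 0, 0.019, 0]]
  ]
}}

```text
clock: 2.67
position: [0.4215, -0.2645, 0.3986]
eef_rot: [-1.116, 1.343, -1.344]
wrist_force: [0.0, -0.8, -0.0]
gripper_width: 0.0639
```

{"api": "jog_arm", "payload": {
  "steps": [
    [[-0.035, 0, 0.019, 0], [-0.035, 0, 0.019, 0], [-0.035, 0, 0.019, 0], [-0.035, 0, 0.019, 0], [-0.035, 0, 0.019, 0]]
  ]
}}

```text
clock: 3.08
position: [0.547, -0.1098, 0.3985]
eef_rot: [-1.116, 1.343, -1.344]
wrist_force: [0.6, -0.7, -0.1]
gripper_width: 0.0637
```

```bash
python3 -c "
from h import *
go([.6565,.0145,.40],-100.6)"
```

```text
clk 3.08 pos [ 0.547  -0.1098  0.3985] yaw -100.56 tilt [ 0. -0. -1.] shift [-0.1422 -0.0015  0.0848] rows 4.0 turn 0.04 F [ 0.6 -0.7 -0.1] w 0.0637 q [-0.32  0.2   1.37 -0.    1.57  1.43]
```

{"api": "jog_arm", "payload": {
  "steps": [
    [[-0.035, 0, 0.021, 0], [-0.035, 0, 0.021, 0], [-0.035, 0, 0.021, 0], [-0.037, 0, 0.022, 0], [0, 0, 0, 0]]
  ]
}}

```text
clock: 3.5
position: [0.6586, 0.0172, 0.3969]
eef_rot: [-1.115, 1.341, -1.338]
wrist_force: [0.1, -0.9, -0.5]
gripper_width: 0.0637
```

```bash
python3 -c "
from h import *
go([.6565,.0145,.40],-100.6)
c=bot.capture('wrist');save('w1',c);print(c['xyz'],c['orientation'],c['vertical_fov'],c['cx'],c['cy'])
print([bot.place_of(q,c)[:1] for q in ['brush','tin','lid_top']])"
```

```text
clk 3.5 pos [0.6586 0.0172 0.3969] yaw -100.27 tilt [ 0.001  0.004 -1.   ] shift [ 0.0031 -0.0031 -0.0016] rows 0.1 turn 0.33 F [ 0.1 -0.9 -0.5] w 0.0637 q [-0.08  0.36  1.15  0.    1.63  1.67]
[0.72681675 0.00514163 0.52265962] [-0.19955244  0.24547282 -1.73708819] 65.70646984690485 317.899531149668 203.90847075843934
[[{'xyz': [0.6568, 0.0151, 0.2722], 'confidence': 0.79}], [{'xyz': [0.6748, -0.0854, 0.2699], 'confidence': 0.6}], [{'xyz': [0.667, -0.0349, 0.2722], 'confidence': 0.85}]]
```

View pics/w1.png

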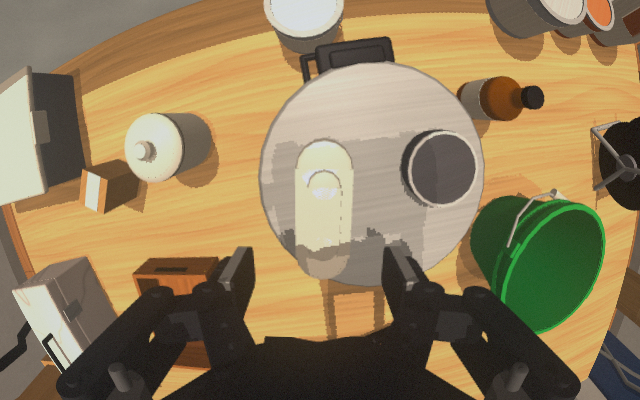

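{"api": "jog_arm", "payload": {
  "steps": [
    [[0.003, 0.035, -0.001, 0.3], [0, 0.035, 0, 0], [0, 0.02, 0, 0], [0, 0.008, 0, 0], [0, 0, 0, 0]]
  ]
}}

```text
clock: 4.12
position: [0.6514, 0.0073, 0.2985]
eef_rot: [-1.116, 1.352, -1.347]
wrist_force: [0.5, -0.3, 0.0]
gripper_width: 0.0637
```

```bash
python3 -c "
from h import *
go([.6567,.0148,.294],-100.6)
c=bot.capture('wrist');save('w2',c)"
```

```text
clk 4.12 pos [0.6514 0.0073 0.2985] yaw -100.97 tilt [-0.004  0.    -1.   ] shift [-0.0083  0.0045  0.0038] rows 0.2 turn -0.37 F [ 0.5 -0.3  0. ] w 0.0637 q [-0.09  0.4   1.32 -0.    1.43  1.67]
```

View pics/w2.png

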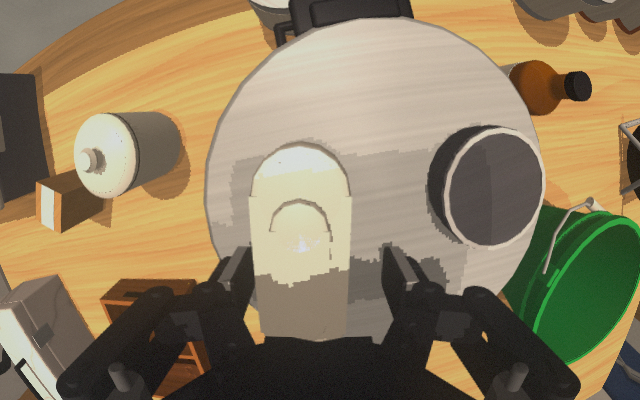

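{"api": "jog_arm", "payload": {
  "steps": [
    [[-0.008, 0, 0.004, -0.4], [0, 0.004, 0, 0], [0, 0, 0, 0]]
  ]
}}

```text
clock: 4.42
position: [0.6598, 0.016, 0.2975]
eef_rot: [-1.115, 1.34, -1.343]
wrist_force: [-0.2, 0.0, -0.8]
gripper_width: 0.0642
```

```bash
python3 -c "
from h import *
go([.6567,.0148,.294],-100.6)
c=bot.capture('wrist');save('w3',c)"
```

```text
clk 4.42 pos [0.6598 0.016  0.2975] yaw -100.44 tilt [ 0.003 -0.    -1.   ] shift [ 0.0017  0.0035 -0.0028] rows 0.1 turn 0.16 F [-0.2  0.  -0.8] w 0.0642 q [-0.08  0.41  1.31  0.    1.42  1.67]
```

View pics/w3.png

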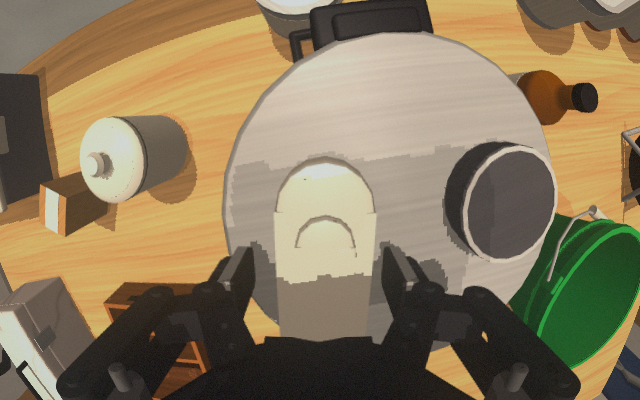

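{"api": "jog_arm", "payload": {
  "steps": [
    [[0.001, 0.003, 0, 0], [0, 0, 0, 0]]
  ]
}}

```text
clock: 4.63
position: [0.6585, 0.0146, 0.2932]
eef_rot: [-1.117, 1.342, -1.342]
wrist_force: [0.3, 1.2, 0.5]
gripper_width: 0.0644
```

{"api": "jog_arm", "payload": {
  "steps": [
    [[0, 0, 0, 0], [0, 0, 0, 0], [0, 0, 0, 0], [0, 0, 0, 0], [0, 0, 0, 0]]
  ],
  "jaw": 0.03
}}

```text
clock: 5.05
position: [0.6586, 0.0146, 0.2935]
eef_rot: [-1.117, 1.342, -1.343]
wrist_force: [-0.3, 0.2, 1.8]
gripper_width: 0.0414
```

{"api": "jog_arm", "payload": {
  "steps": [
    [[0, 0, 0, 0], [0, 0, 0, 0]]
  ]
}}

```text
clock: 5.22
position: [0.6586, 0.0146, 0.2935]
eef_rot: [-1.117, 1.342, -1.343]
wrist_force: [-1.0, -0.3, 2.8]
gripper_width: 0.041
```

```bash
python3 -c "
from h import *
go([.6567,.0148,.294],-100.6)
c=bot.capture('wrist');save('w4',c)"
```

```text
clk 5.22 pos [0.6586 0.0146 0.2935] yaw -100.47 tilt [ 0.  0. -1.] shift [ 0.0002 -0.0005 -0.0019] rows 0.0 turn 0.13 F [-1.  -0.3  2.8] w 0.041 q [-0.08  0.41  1.31  0.    1.42  1.67]
```

View pics/w4.png

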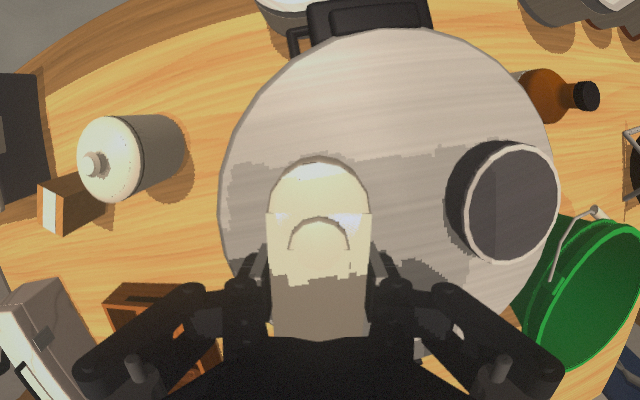

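{"api": "jog_arm", "payload": {
  "steps": [
    [[0, -0.01, 0, 0], [0, -0.025, 0, 0], [0, -0.035, 0, 0], [0, -0.03, 0, 0], [0, 0, 0, 0]]
  ]
}}

```text
clock: 5.68
position: [0.6613, 0.0145, 0.4013]
eef_rot: [-1.108, 1.334, -1.348]
wrist_force: [0.8, -0.1, -0.5]
gripper_width: 0.0412
```

```bash
python3 -c "
from h import *
go([.455,-.329,.39],-100.6)
c=bot.capture('wrist');save('w5',c)"
```

```text
clk 5.68 pos [0.6613 0.0145 0.4013] yaw -100.46 tilt [ 0.012 -0.001 -1.   ] shift [ 0.3753  0.0091 -0.1406] rows 9.6 turn 0.14 F [ 0.8 -0.1 -0.5] w 0.0412 q [-0.08  0.36  1.15  0.    1.63  1.67]
```

View pics/w5.png

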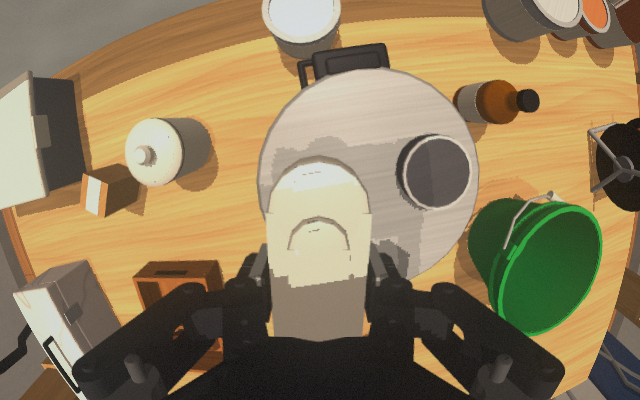

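{"api": "jog_arm", "payload": {
  "steps": [
    [[0.02, 0, -0.007, 0], [0.038, 0, -0.014, 0], [0.038, 0, -0.014, 0], [0.038, 0, -0.014, 0], [0.038, 0, -0.014, 0]]
  ]
}}

```text
clock: 6.15
position: [0.5637, -0.1438, 0.3919]
eef_rot: [-1.119, 1.344, -1.34]
wrist_force: [0.4, -0.6, -0.9]
gripper_width: 0.0411
```

{"api": "jog_arm", "payload": {
  "steps": [
    [[0.038, 0, -0.014, 0], [0.038, 0, -0.014, 0], [0.038, 0, -0.014, 0], [0.038, 0, -0.014, 0], [0.038, 0, -0.014, 0]]
  ]
}}

```text
clock: 6.57
position: [0.4602, -0.3181, 0.3922]
eef_rot: [-1.117, 1.344, -1.341]
wrist_force: [0.2, -0.2, -0.3]
gripper_width: 0.0414
```

{"api": "jog_arm", "payload": {
  "steps": [
    [[0.012, 0, -0.007, 0], [0, 0, 0, 0]]
  ]
}}

```text
clock: 6.73
position: [0.4503, -0.3303, 0.392]
eef_rot: [-1.117, 1.348, -1.344]
wrist_force: [0.4, 0.2, -1.6]
gripper_width: 0.0415
```

```bash
python3 -c "
from h import *
go([.455,-.329,.10],-100.6)
c=bot.capture('top');save('t2',c)
print([bot.place_of(q,c)[:1] for q in ['bucket','tin','brush','shoebox']])"
```

```text
clk 6.73 pos [ 0.4503 -0.3303  0.392 ] yaw -100.73 tilt [-0.003  0.001 -1.   ] shift [-0.0021  0.2919  0.0052] rows 7.0 turn -0.13 F [ 0.4  0.2 -1.6] w 0.0415 q [-0.76  0.2   1.38 -0.    1.56  1.  ]
[[{'xyz': [0.4528, -0.3293, 0.001], 'confidence': 0.58}], [{'xyz': [0.6758, -0.0846, 0.271], 'confidence': 0.85}], [{'xyz': [0.4495, -0.3292, 0.372], 'confidence': 0.8}], [{'xyz': [0.3965, 0.3346, -0.0042], 'confidence': 0.95}]]
```

View pics/t2.png

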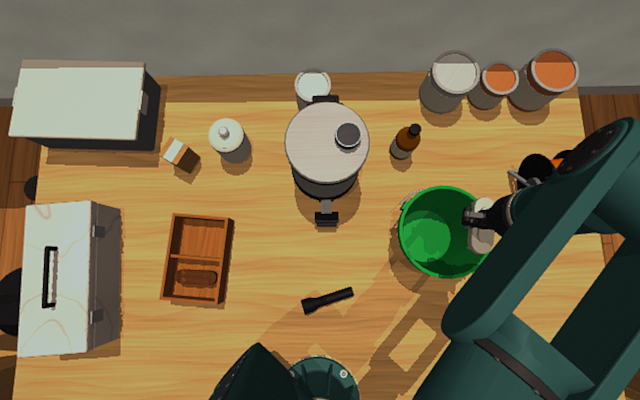

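{"api": "jog_arm", "payload": {
  "steps": [
    [[-0.002, 0.03, 0.004, 0], [0, 0.035, 0, 0], [0, 0.035, 0, 0], [0, 0.035, 0, 0], [0, 0.03, 0, 0]]
  ]
}}

```text
clock: 7.4
position: [0.4576, -0.3245, 0.2262]
eef_rot: [-1.118, 1.342, -1.34]
wrist_force: [0.2, -0.2, -1.5]
gripper_width: 0.0411
```

{"api": "jog_arm", "payload": {
  "steps": [
    [[0, 0.035, 0, 0], [0, 0.035, 0, 0], [0, 0.035, 0, 0], [0, 0.025, 0, 0], [0, 0.01, 0, 0]]
  ]
}}

```text
clock: 7.82
position: [0.4561, -0.3234, 0.0846]
eef_rot: [-1.119, 1.347, -1.336]
wrist_force: [-0.4, 0.9, -1.7]
gripper_width: 0.0412
```

```bash
python3 -c "
from h import *
go([.454,-.329,.08],-100.6)
c=bot.capture('top');save('t3',c)"
```

```text
clk 7.82 pos [ 0.4561 -0.3234  0.0846] yaw -100.35 tilt [-0.004  0.004 -1.   ] shift [ 0.0059  0.0046 -0.0011] rows 0.2 turn 0.25 F [-0.4  0.9 -1.7] w 0.0412 q [-0.74  0.5   1.76  0.    0.89  1.01]
```

View pics/t3.png

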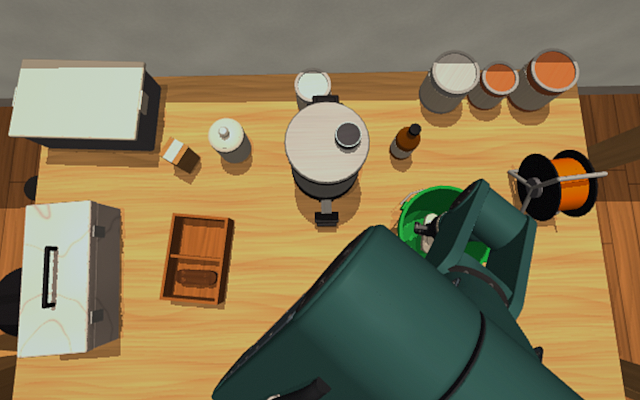

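{"api": "jog_arm", "payload": {
  "steps": [
    [[0.004, 0.015, 0, 0], [0, 0.01, 0, 0], [0, 0, 0, 0]]
  ]
}}

```text
clock: 8.12
position: [0.4567, -0.3298, 0.0628]
eef_rot: [-1.118, 1.343, -1.341]
wrist_force: [0.6, -0.3, -1.7]
gripper_width: 0.0417
```

{"api": "jog_arm", "payload": {
  "steps": [
    [[0, 0, 0, 0], [0, 0, 0, 0], [0, 0, 0, 0], [0, -0.005, 0, 0]]
  ],
  "jaw": 0.066
}}

```text
clock: 8.45
position: [0.4566, -0.3303, 0.0687]
eef_rot: [-1.117, 1.342, -1.343]
wrist_force: [-0.3, 0.1, -0.4]
gripper_width: 0.0661
```

{"api": "jog_arm", "payload": {
  "steps": [
    [[0, -0.025, 0, 0], [0, -0.035, 0, 0], [0, -0.035, 0, 0], [0, -0.035, 0, 0], [0, -0.035, 0, 0]]
  ]
}}

```text
clock: 8.87
position: [0.4563, -0.3301, 0.236]
eef_rot: [-1.117, 1.342, -1.343]
wrist_force: [0.9, -0.5, -0.7]
gripper_width: 0.066
```

{"api": "jog_arm", "payload": {
  "steps": [
    [[0, -0.035, 0, 0], [0, -0.035, 0, 0], [0, -0.035, 0, 0], [0, -0.035, 0, 0], [0, -0.03, 0, 0]]
  ]
}}

```text
clock: 9.28
position: [0.4563, -0.3301, 0.4072]
eef_rot: [-1.117, 1.34, -1.345]
wrist_force: [0.2, -1.0, -0.4]
gripper_width: 0.0657
```

```bash
python3 -c "
from h import *
go([.675,-.0845,.40],0)
c=bot.capture('wrist');save('w6',c)
print([bot.place_of(q,c)[:1] for q in ['bucket','tin','brush']])"
```

```text
clk 9.28 pos [ 0.4563 -0.3301  0.4072] yaw -100.47 tilt [ 0.002 -0.002 -1.   ] shift [-0.2813  0.0072  0.1704] rows 7.9 turn -100.47 F [ 0.2 -1.  -0.4] w 0.0657 q [-0.75  0.2   1.35  0.    1.59  1.  ]
[[{'xyz': [0.4537, -0.3231, 0.0034], 'confidence': 0.65}], [{'xyz': [0.6744, -0.084, 0.272], 'confidence': 0.92}], []]
```

View pics/w6.png

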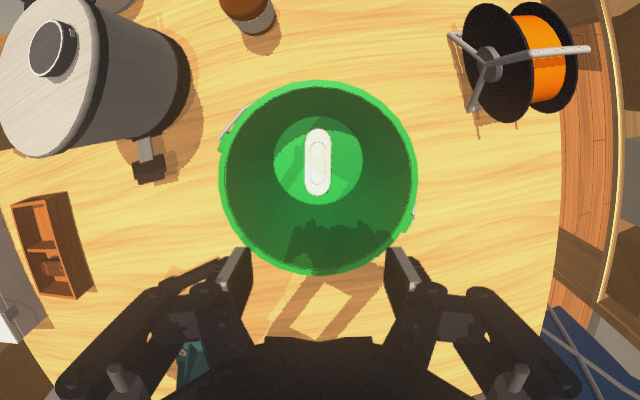

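{"api": "jog_arm", "payload": {
  "steps": [
    [[0, 0, 0, -6.7], [0, 0, 0, -6.7], [0, 0, 0, -6.7], [0, 0, 0, -6.7], [0, 0, 0, -6.7]]
  ],
  "jaw": 0.082
}}

```text
clock: 9.9
position: [0.4557, -0.3296, 0.4013]
eef_rot: [-1.374, 0.907, -0.901]
wrist_force: [-1.1, 0.7, -0.5]
gripper_width: 0.0821
```

{"api": "jog_arm", "payload": {
  "steps": [
    [[0, 0, 0, -6.7], [0, 0, 0, -6.7], [0, 0, 0, -6.7], [0, 0, 0, -6.7], [0, 0, 0, -6.7]]
  ]
}}

```text
clock: 10.32
position: [0.4556, -0.3296, 0.4013]
eef_rot: [-1.521, 0.456, -0.45]
wrist_force: [0.5, 1.0, 0.2]
gripper_width: 0.082
```

{"api": "jog_arm", "payload": {
  "steps": [
    [[0, 0, 0, -6.7], [0, 0, 0, -6.7], [0, 0, 0, -6.7], [0, 0, 0, -6.7], [0, 0, 0, -6.7]]
  ]
}}

```text
clock: 10.73
position: [0.4556, -0.3296, 0.4013]
eef_rot: [-1.568, -0.003, 0.007]
wrist_force: [-0.6, -0.9, -0.4]
gripper_width: 0.0823
```

```bash
python3 -c "
from h import *
go([.675,-.0845,.40],0)"
```

```text
clk 10.73 pos [ 0.4556 -0.3296  0.4013] yaw 0.36 tilt [-0.003  0.003 -1.   ] shift [0.2209 0.0014 0.2437] rows 7.9 turn 0.36 F [-0.6 -0.9 -0.4] w 0.0823 q [-0.75  0.21  1.35  0.    1.59 -0.76]
```

{"api": "jog_arm", "payload": {
  "steps": [
    [[0.0245, 0, 0.027, 0], [0.0245, 0, 0.027, 0], [0.0245, 0, 0.027, 0], [0.0245, 0, 0.027, 0], [0.0245, 0, 0.027, 0]]
  ]
}}

```text
clock: 11.15
position: [0.5788, -0.1935, 0.4014]
eef_rot: [-1.569, 0.002, 0.003]
wrist_force: [0.5, -0.6, 0.0]
gripper_width: 0.0817
```

{"api": "jog_arm", "payload": {
  "steps": [
    [[0.0245, 0, 0.027, 0], [0.0245, 0, 0.027, 0], [0.0245, 0, 0.027, 0], [0.0245, 0, 0.027, 0], [0, 0, 0, 0]]
  ]
}}

```text
clock: 11.57
position: [0.6794, -0.0816, 0.4002]
eef_rot: [-1.567, -0.003, 0.006]
wrist_force: [0.8, 0.1, -0.5]
gripper_width: 0.0821
```

{"api": "jog_arm", "payload": {
  "steps": [
    [[0, 0.03, 0, 0], [0, 0.03, 0, 0], [0, 0, 0, 0], [0, 0, 0, 0]]
  ]
}}

```text
clock: 11.9
position: [0.6748, -0.087, 0.3403]
eef_rot: [-1.569, 0.005, 0.006]
wrist_force: [0.4, -0.1, 1.0]
gripper_width: 0.082
```

```bash
python3 -c "
from h import *
go([.675,-.0845,.292],0)
c=bot.capture('wrist');save('w7',c)
print([bot.place_of(q,c)[:1] for q in ['lid_top','tin','pedal_pad']])
c=bot.capture('scene');print([bot.place_of(q,c)[:1] for q in ['lid_top','tin','pedal_pad']])"
```

```text
clk 11.9 pos [ 0.6748 -0.087   0.3403] yaw 0.03 tilt [-0.007  0.002 -1.   ] shift [0.0006 0.0483 0.0024] rows 1.2 turn 0.03 F [ 0.4 -0.1  1. ] w 0.082 q [-0.23  0.42  1.19 -0.    1.54 -0.23]
[[{'xyz': [0.6657, -0.0313, 0.2679], 'confidence': 0.81}], [{'xyz': [0.6752, -0.0862, 0.2727], 'confidence': 0.58}], []]
[[{'xyz': [0.6662, -0.0384, 0.2695], 'confidence': 0.66}], [{'xyz': [0.6749, -0.0801, 0.2705], 'confidence': 0.5}], [{'xyz': [0.5061, -0.04, 0.0545], 'confidence': 0.67}]]
```

View pics/w7.png

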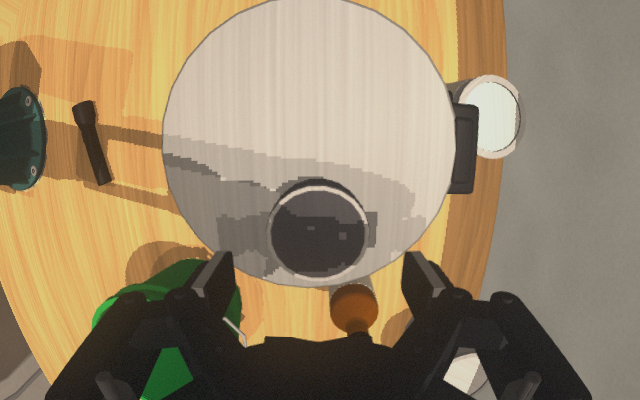

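{"api": "jog_arm", "payload": {
  "steps": [
    [[0, 0.025, 0.002, 0], [0, 0.015, 0, 0], [0, 0.006, 0, 0], [0, 0, 0, 0], [0, 0, 0, 0]]
  ]
}}

```text
clock: 12.72
position: [0.6771, -0.0853, 0.2978]
eef_rot: [-1.571, -0.001, 0.0]
wrist_force: [-0.4, -0.7, 0.3]
gripper_width: 0.0821
```

```bash
python3 -c "
from h import *
go([.675,-.0845,.290],0)
c=bot.capture('wrist');save('w8',c)"
```

```text
clk 12.72 pos [ 0.6771 -0.0853  0.2978] yaw 0.03 tilt [ 0. -0. -1.] shift [-0.0021  0.0078  0.0008] rows 0.2 turn 0.03 F [-0.4 -0.7  0.3] w 0.0821 q [-0.23  0.44  1.25  0.    1.45 -0.23]
```

View pics/w8.png

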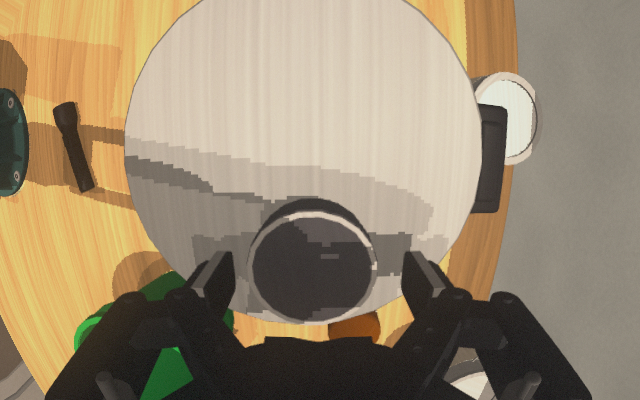

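{"api": "jog_arm", "payload": {
  "steps": [
    [[-0.002, 0.004, 0, 0], [0, 0.004, 0, 0], [0, 0, 0, 0]]
  ]
}}

```text
clock: 13.02
position: [0.6746, -0.0852, 0.289]
eef_rot: [-1.571, -0.0, 0.001]
wrist_force: [-0.4, 0.8, -0.1]
gripper_width: 0.0818
```

{"api": "jog_arm", "payload": {
  "steps": [
    [[0, 0, 0, 0], [0, 0, 0, 0], [0, 0, 0, 0], [0, 0, 0, 0], [0, 0, 0, 0]]
  ],
  "jaw": 0.05,
  "newtons": 45
}}

```text
clock: 13.43
position: [0.6751, -0.0853, 0.2898]
eef_rot: [-1.571, -0.001, -0.0]
wrist_force: [-0.3, -0.3, 3.6]
gripper_width: 0.0599
```

```bash
python3 -c "
from h import *
go([.675,-.0845,.290],0)
c=bot.capture('wrist');save('w9',c)"
```

```text
clk 13.43 pos [ 0.6751 -0.0853  0.2898] yaw 0.03 tilt [ 0.001 -0.    -1.   ] shift [-0.0001 -0.0002  0.0008] rows 0.0 turn 0.03 F [-0.3 -0.3  3.6] w 0.0599 q [-0.23  0.45  1.27  0.    1.43 -0.23]
```

View pics/w9.png

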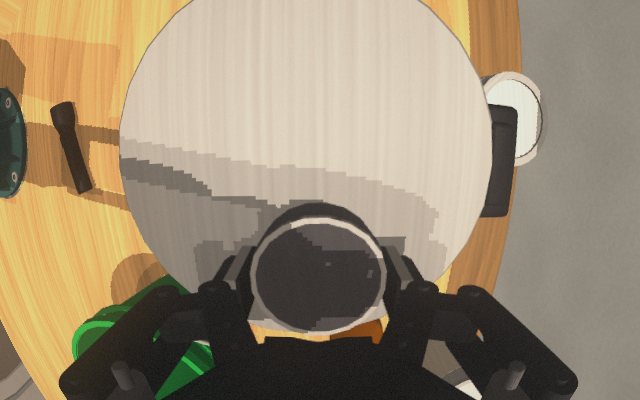

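{"api": "jog_arm", "payload": {
  "steps": [
    [[0, -0.008, 0, 0], [0, -0.015, 0, 0], [0, -0.02, 0, 0], [0, -0.02, 0, 0], [0, -0.01, 0, 0]]
  ]
}}

```text
clock: 13.9
position: [0.6757, -0.0854, 0.3651]
eef_rot: [-1.571, -0.003, -0.002]
wrist_force: [1.3, 0.0, 0.3]
gripper_width: 0.0602
```

```bash
python3 -c "
from h import *
c=bot.capture('wrist');save('w10',c)
c=bot.capture('top')
for d in bot.silhouettes('shoebox',c)[:1]:
  r=rect(c,d['mask'],.075);print(r)
  cv2.imwrite('pics/mb.png',np.where(d['mask'][...,None],[0,0,255],c['pixels'][:,:,::-1])[150:350,100:300].repeat(2,0).repeat(2,1).astype(np.uint8))
print(bot.place_of('shoebox',c)[:1])
# image corners of empty compartment floor
go([.455,.328,.36],83)
"
```

```text
((400.0623779296875, 325.34893798828125), (178.55227661132812, 239.44598388671875), 83.78752136230469)
[{'xyz': [0.3981, 0.3361, -0.004], 'confidence': 0.64}]
clk 14.1 pos [ 0.6746 -0.0852  0.3616] yaw 0.03 tilt [-0.001  0.    -1.   ] shift [-0.2194  0.0019  0.4133] rows 11.2 turn -82.97 F [ 0.3 -0.4 -1.4] w 0.0601 q [-0.23  0.41  1.16  0.    1.58 -0.23]
```

View pics/w10.png

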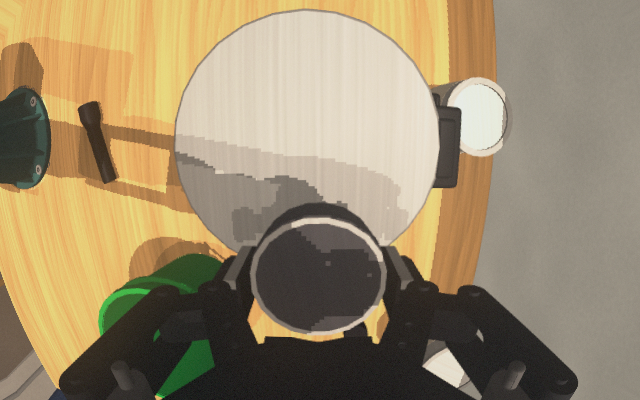

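View pics/mb.png

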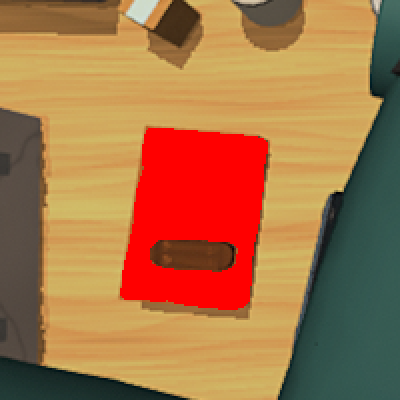

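{"api": "jog_arm", "payload": {
  "steps": [
    [[0, 0, 0, -6.95], [0, 0, 0, -6.95], [0, 0, 0, -6.95], [0, 0, 0, -6.95], [0, 0, 0, -6.95]]
  ]
}}

```text
clock: 14.52
position: [0.674, -0.0851, 0.36]
eef_rot: [-1.515, -0.477, 0.482]
wrist_force: [-0.4, 0.8, -0.0]
gripper_width: 0.0602
```

{"api": "jog_arm", "payload": {
  "steps": [
    [[0, 0, 0, -6.95], [0, 0, 0, -6.95], [0, 0, 0, -6.95], [0, 0, 0, -6.95], [0, 0, 0, -6.95]]
  ]
}}

```text
clock: 14.93
position: [0.674, -0.085, 0.36]
eef_rot: [-1.352, -0.944, 0.948]
wrist_force: [-1.2, -0.3, -1.1]
gripper_width: 0.0599
```

{"api": "jog_arm", "payload": {
  "steps": [
    [[0, 0, 0, -6.95], [0, 0, 0, -6.95], [0, 0, 0, 0]]
  ]
}}

```text
clock: 15.18
position: [0.6741, -0.0851, 0.3602]
eef_rot: [-1.256, -1.125, 1.129]
wrist_force: [1.3, 0.4, -1.4]
gripper_width: 0.0601
```

```bash
python3 -c "
from h import *
go([.4556,.329,.36],83.5)
"
```

```text
clk 15.18 pos [ 0.6741 -0.0851  0.3602] yaw 83.68 tilt [-0.003  0.001 -1.   ] shift [0.3875 0.0013 0.2627] rows 11.2 turn 0.18 F [ 1.3  0.4 -1.4] w 0.0601 q [-0.23  0.41  1.16  0.    1.58 -1.69]
```

{"api": "jog_arm", "payload": {
  "steps": [
    [[0.018, 0, 0.012, 0], [0.034, 0, 0.023, 0], [0.034, 0, 0.023, 0], [0.034, 0, 0.023, 0], [0.034, 0, 0.023, 0]]
  ]
}}

```text
clock: 15.6
position: [0.5875, 0.0809, 0.3609]
eef_rot: [-1.262, -1.119, 1.122]
wrist_force: [-0.6, 0.7, -0.3]
gripper_width: 0.0601
```

{"api": "jog_arm", "payload": {
  "steps": [
    [[0.034, 0, 0.023, 0], [0.034, 0, 0.023, 0], [0.034, 0, 0.023, 0], [0.034, 0, 0.023, 0], [0.034, 0, 0.023, 0]]
  ]
}}

```text
clock: 16.02
position: [0.4926, 0.263, 0.3613]
eef_rot: [-1.262, -1.12, 1.122]
wrist_force: [1.1, -0.5, -0.3]
gripper_width: 0.0598
```

{"api": "jog_arm", "payload": {
  "steps": [
    [[0.034, 0, 0.023, 0], [0.03, 0, 0.021, 0], [0, 0, 0, 0], [0, 0.03, 0, 0], [0, 0.03, 0, 0]]
  ]
}}

```text
clock: 16.43
position: [0.4585, 0.3314, 0.3027]
eef_rot: [-1.263, -1.126, 1.12]
wrist_force: [0.6, -0.9, -1.2]
gripper_width: 0.0599
```

```bash
python3 -c "
from h import *
go([.4556,.329,.1],83.5)
c=bot.capture('wrist');save('w11',c)
"
```

```text
clk 16.43 pos [0.4585 0.3314 0.3027] yaw 83.33 tilt [ 0.004  0.002 -1.   ] shift [-0.0032  0.2026  0.0032] rows 4.9 turn -0.17 F [ 0.6 -0.9 -1.2] w 0.0599 q [ 0.5   0.26  1.51 -0.    1.36 -0.95]
```

View pics/w11.png

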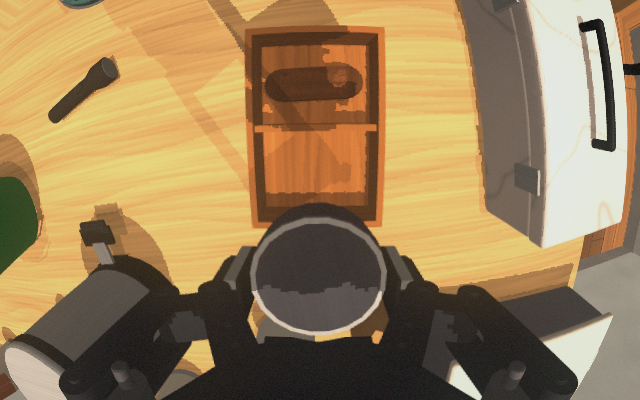

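{"api": "jog_arm", "payload": {
  "steps": [
    [[-0.003, 0.03, 0.003, 0], [0, 0.035, 0, 0], [0, 0.035, 0, 0], [0, 0.035, 0, 0], [0, 0.03, 0, 0]]
  ]
}}

```text
clock: 16.9
position: [0.454, 0.3266, 0.1353]
eef_rot: [-1.262, -1.12, 1.123]
wrist_force: [0.1, -0.4, -0.7]
gripper_width: 0.0598
```

{"api": "jog_arm", "payload": {
  "steps": [
    [[0, 0.02, 0, 0], [0, 0, 0, 0], [0, 0, 0, 0]]
  ]
}}

```text
clock: 17.15
position: [0.454, 0.3268, 0.1166]
eef_rot: [-1.261, -1.12, 1.125]
wrist_force: [0.1, 0.5, -1.0]
gripper_width: 0.06
```

```bash
python3 -c "
from h import *
go([.4556,.329,.035],83.5)
c=bot.capture('wrist');save('w12',c)
"
```

```text
clk 17.15 pos [0.454  0.3268 0.1166] yaw 83.3 tilt [-0.003 -0.002 -1.   ] shift [ 0.0025  0.0816 -0.0015] rows 2.0 turn -0.2 F [ 0.1  0.5 -1. ] w 0.06 q [ 0.5   0.46  1.74  0.    0.95 -0.95]
```

View pics/w12.png

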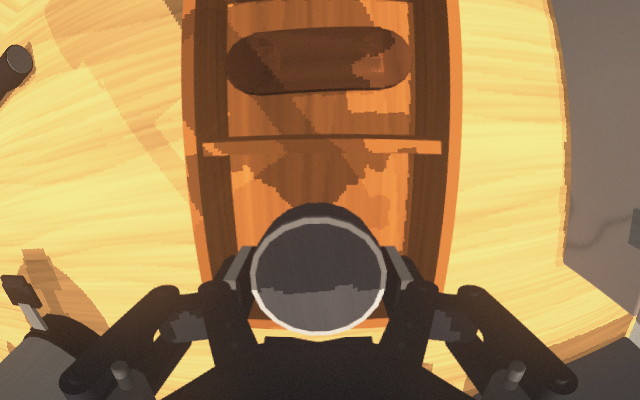

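{"api": "jog_arm", "payload": {
  "steps": [
    [[0.002, 0.03, -0.001, 0], [0, 0.03, 0, 0], [0, 0.015, 0, 0], [0, 0.005, 0, 0], [0, 0, 0, 0]]
  ]
}}

```text
clock: 17.62
position: [0.4564, 0.3297, 0.0378]
eef_rot: [-1.262, -1.124, 1.124]
wrist_force: [0.2, -0.9, -1.7]
gripper_width: 0.0602
```

{"api": "jog_arm", "payload": {
  "steps": [
    [[0, 0, 0, 0], [0, 0.002, 0, 0], [0, 0, 0, 0]]
  ]
}}

```text
clock: 17.87
position: [0.457, 0.3302, 0.0368]
eef_rot: [-1.262, -1.127, 1.122]
wrist_force: [0.7, -0.2, 0.1]
gripper_width: 0.0599
```

```bash
python3 -c "
from h import *
go([.4556,.329,.028],83.5)
"
```

```text
clk 17.87 pos [0.457  0.3302 0.0368] yaw 83.43 tilt [ 0.002  0.001 -1.   ] shift [-0.0013  0.0088  0.0013] rows 0.2 turn -0.07 F [ 0.7 -0.2  0.1] w 0.0599 q [ 0.5   0.58  1.78  0.    0.78 -0.95]
```

Lower a little more, then release.

{"api": "jog_arm", "payload": {
  "steps": [
    [[0, 0.003, 0, 0], [0, 0.003, 0, 0], [0, 0, 0, 0]]
  ]
}}

```text
clock: 18.12
position: [0.4557, 0.3295, 0.0291]
eef_rot: [-1.261, -1.124, 1.124]
wrist_force: [0.1, 0.4, -0.6]
gripper_width: 0.0601
```

{"api": "jog_arm", "payload": {
  "steps": [
    [[0, 0, 0, 0], [0, 0, 0, 0], [0, 0, 0, 0], [0, 0, 0, 0]]
  ],
  "jaw": 0.075
}}

```text
clock: 18.45
position: [0.456, 0.3296, 0.0295]
eef_rot: [-1.261, -1.125, 1.124]
wrist_force: [-1.0, -0.4, 0.5]
gripper_width: 0.075
```

{"api": "jog_arm", "payload": {
  "steps": [
    [[0, -0.015, 0, 0], [0, -0.03, 0, 0], [0, -0.035, 0, 0], [0, -0.035, 0, 0], [0, -0.035, 0, 0]]
  ]
}}

```text
clock: 18.87
position: [0.4555, 0.3293, 0.1808]
eef_rot: [-1.261, -1.124, 1.125]
wrist_force: [1.2, 0.6, -0.2]
gripper_width: 0.0748
```

```bash
python3 -c "
from h import *
go([.494,-.038,.18],83.5)
c=bot.capture('wrist');save('w13',c)
"
```

```text
clk 18.87 pos [0.4555 0.3293 0.1808] yaw 83.43 tilt [-0.001 -0.    -1.   ] shift [-0.3605  0.0009 -0.0803] rows 8.9 turn -0.07 F [ 1.2  0.6 -0.2] w 0.0748 q [ 0.5   0.38  1.67  0.    1.1  -0.95]
```

View pics/w13.png

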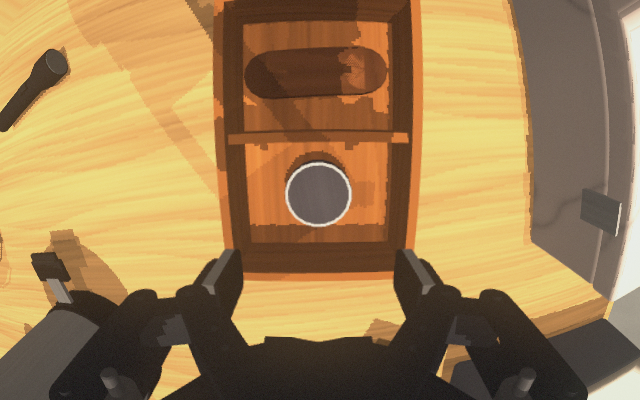

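{"api": "jog_arm", "payload": {
  "steps": [
    [[-0.04, 0, -0.009, 0], [-0.04, 0, -0.009, 0], [-0.04, 0, -0.009, 0], [-0.04, 0, -0.009, 0], [-0.04, 0, -0.009, 0]]
  ],
  "jaw": 0
}}

```text
clock: 19.33
position: [0.4775, 0.1241, 0.1794]
eef_rot: [-1.261, -1.125, 1.125]
wrist_force: [0.9, 0.3, -0.7]
gripper_width: 0.0141
```

{"api": "jog_arm", "payload": {
  "steps": [
    [[-0.04, 0, -0.009, 0], [-0.04, 0, -0.009, 0], [-0.04, 0, -0.009, 0], [-0.04, 0, -0.009, -6.5], [0, 0, 0, 0]]
  ]
}}

```text
clock: 19.75
position: [0.4967, -0.0415, 0.1797]
eef_rot: [-1.216, -1.206, 1.207]
wrist_force: [0.3, -0.8, -0.5]
gripper_width: -0.0
```

```bash
python3 -c "
from h import *
go([.495,-.038,.09],90)
for n in ['wrist','scene']:
  c=bot.capture(n);save('p1'+n,c)
  print([bot.place_of(q,c)[:1] for q in ['pedal_pad','lid_top']])
"
```

```text
clk 19.75 pos [ 0.4967 -0.0415  0.1797] yaw 89.75 tilt [ 0.003 -0.003 -1.   ] shift [0.0038 0.0897 0.002 ] rows 2.2 turn -0.25 F [ 0.3 -0.8 -0.5] w -0.0 q [-0.22  0.29  1.81 -0.    1.04 -1.78]
[[{'xyz': [0.5082, -0.0387, 0.0531], 'confidence': 0.98}], []]
[[{'xyz': [0.5061, -0.0399, 0.0486], 'confidence': 0.69}], [{'xyz': [0.6676, -0.0398, 0.2717], 'confidence': 0.69}]]
```

View pics/p1wrist.png

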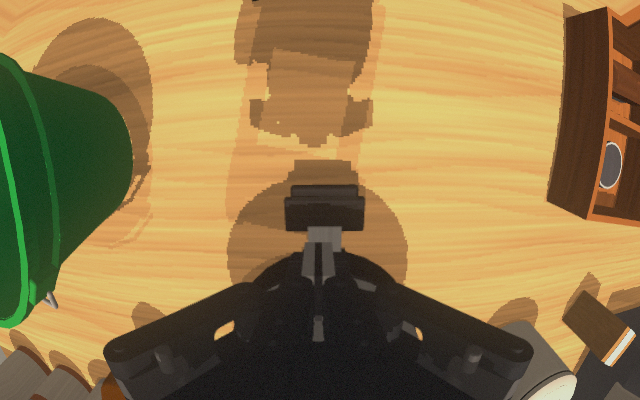

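View pics/p1scene.png

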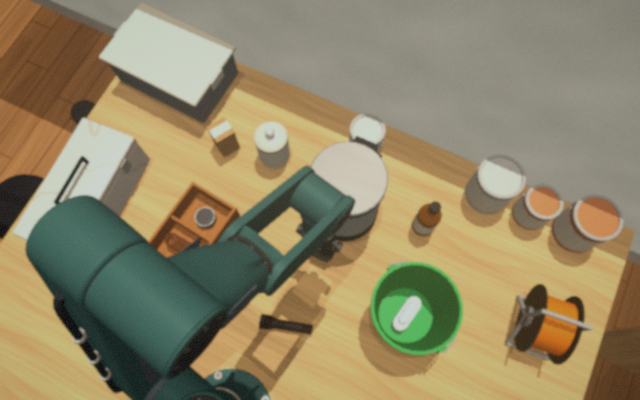

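```bash
python3 -c "
from h import *
c=bot.capture('scene')
cv2.imwrite('pics/z1.png',cv2.resize(c['pixels'][150:280,250:420,::-1],None,fx=4,fy=4,interpolation=cv2.INTER_CUBIC))
for z in [.3,.35,.4,.45,.5]:
  print(z,toplane(c,[[352,205],[348,220],[310,168],[330,235]],z)[:,:2].round(3).tolist())
"
```

```text
0.3 [[0.594, -0.081], [0.555, -0.089], [0.638, 0.055], [0.502, -0.065]]
0.35 [[0.578, -0.086], [0.54, -0.093], [0.62, 0.045], [0.489, -0.07]]
0.4 [[0.562, -0.09], [0.526, -0.097], [0.602, 0.035], [0.477, -0.076]]
0.45 [[0.545, -0.095], [0.511, -0.101], [0.583, 0.025], [0.464, -0.081]]
0.5 [[0.529, -0.099], [0.496, -0.105], [0.565, 0.015], [0.452, -0.086]]
```

View pics/z1.png

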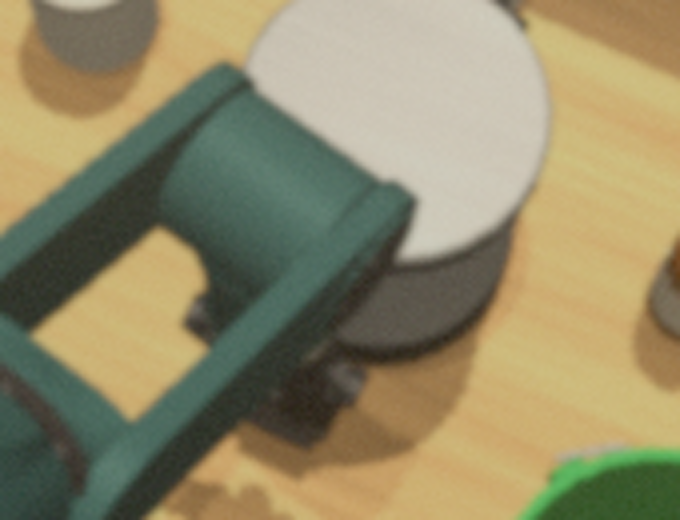

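```bash
python3 -c "
from h import *
c=bot.capture('top');save('p2',c)
cv2.imwrite('pics/z2.png',cv2.resize(c['pixels'][90:260,230:420,::-1],None,fx=4,fy=4,interpolation=cv2.INTER_CUBIC))
"
```

```text
(no output)
```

View pics/z2.png

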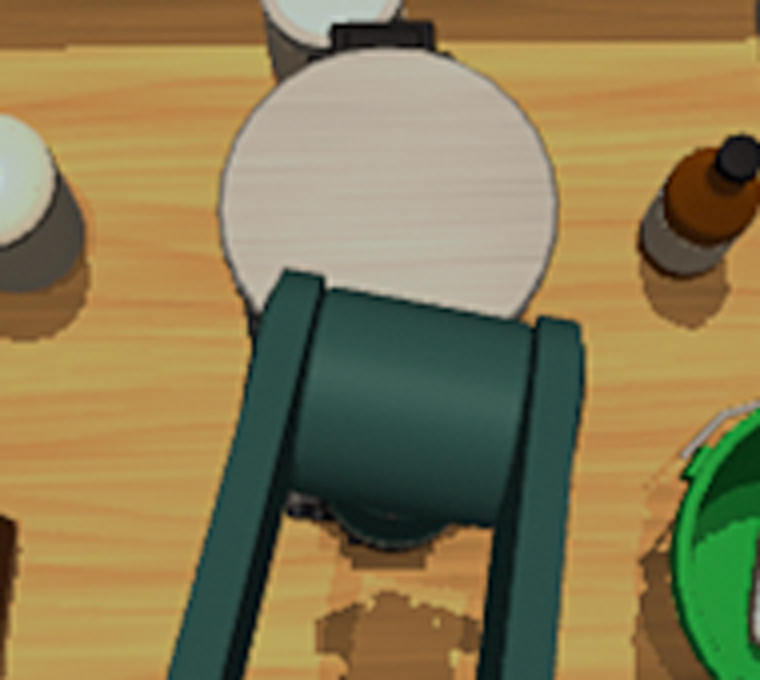

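```bash
python3 -c "
from h import *
s=bot.capture('scene');t=bot.capture('top')
for a,b in [((309,167),(303,157.7)),((352.5,199),(374.5,171))]:
  A=toplane(s,a,0)[0];B=toplane(t,b,0)[0];oa=np.array(s['xyz']);ob=np.array(t['xyz'])
  da=A-oa;db=B-ob
  k=np.linalg.lstsq(np.c_[da,-db],ob-oa,rcond=None)[0]
  print((oa+k[0]*da).round(3),(ob+k[1]*db).round(3))
"
```

```text
[0.555 0.011 0.531] [0.554 0.012 0.531]
[ 0.523 -0.1    0.556] [ 0.523 -0.1    0.556]
```

{"api": "jog_arm", "payload": {
  "steps": [
    [[0.001, 0.03, 0.005, 0], [0, 0.03, 0, 0], [0, 0.025, 0, 0], [0, 0, 0, 0], [0, 0, 0, 0]]
  ]
}}

```text
clock: 20.67
position: [0.489, -0.0334, 0.0936]
eef_rot: [-1.209, -1.202, 1.205]
wrist_force: [0.2, -0.8, 0.4]
gripper_width: -0.0
```

```bash
python3 -c "
from h import *
go([.491,-.039,.069],90)
c=bot.capture('wrist');save('p3',c)
"
```

```text
clk 20.67 pos [ 0.489  -0.0334  0.0936] yaw 89.61 tilt [-0.003  0.001 -1.   ] shift [-0.0057  0.0246 -0.0022] rows 0.6 turn -0.39 F [ 0.2 -0.8  0.4] w -0.0 q [-0.21  0.41  1.91  0.    0.83 -1.77]
```

View pics/p3.png

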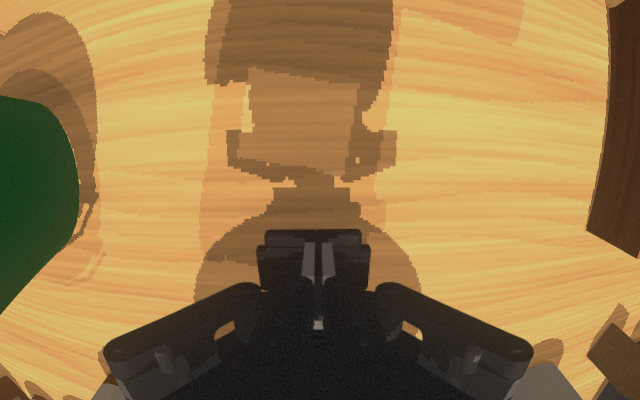

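{"api": "jog_arm", "payload": {
  "steps": [
    [[-0.004, 0.01, -0.003, 0], [0, 0.008, 0, 0], [0, 0, 0, 0], [0, 0, 0, 0]]
  ]
}}

```text
clock: 21.05
position: [0.493, -0.0381, 0.0763]
eef_rot: [-1.213, -1.203, 1.203]
wrist_force: [0.1, -0.7, 1.0]
gripper_width: -0.0001
```

```bash
python3 -c "
from h import *
go([.4915,-.039,.067],90)
c=bot.capture('wrist');cv2.imwrite('pics/p4.png',cv2.resize(c['pixels'][180:340,220:420,::-1],None,fx=3,fy=3))
"
```

```text
clk 21.05 pos [ 0.493  -0.0381  0.0763] yaw 89.55 tilt [-0.  0. -1.] shift [-0.0009  0.0093  0.0014] rows 0.2 turn -0.45 F [ 0.1 -0.7  1. ] w -0.0001 q [-0.22  0.44  1.91  0.    0.78 -1.78]
```

View pics/p4.png

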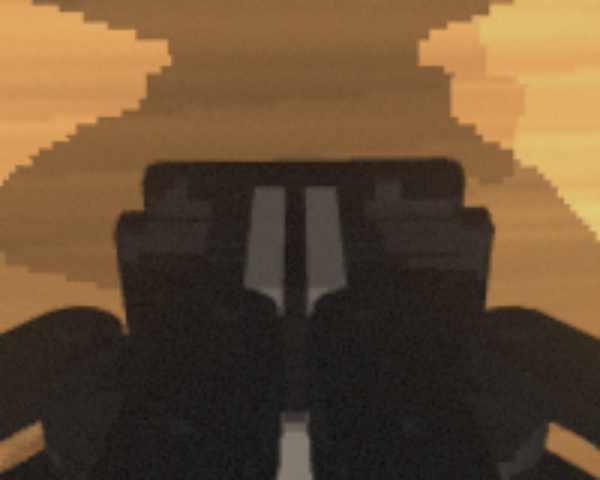

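{"api": "jog_arm", "payload": {
  "steps": [
    [[0, 0.003, 0, 0], [0, 0.003, 0, 0], [0, 0.002, 0, 0], [0, 0, 0, 0]]
  ]
}}

```text
clock: 21.43
position: [0.4931, -0.0381, 0.0684]
eef_rot: [-1.213, -1.204, 1.204]
wrist_force: [-1.4, -0.6, 6.5]
gripper_width: -0.0001
```

{"api": "jog_arm", "payload": {
  "steps": [
    [[0, 0.002, 0, 0], [0, 0.002, 0, 0], [0, 0, 0, 0]]
  ]
}}

```text
clock: 21.68
position: [0.4927, -0.0381, 0.0645]
eef_rot: [-1.212, -1.204, 1.204]
wrist_force: [-1.5, -0.9, 7.2]
gripper_width: -0.0
```

{"api": "jog_arm", "payload": {
  "steps": [
    [[0, 0.002, 0, 0], [0, 0.002, 0, 0], [0, 0.002, 0, 0], [0, 0.002, 0, 0], [0, 0, 0, 0]]
  ]
}}

```text
clock: 22.1
position: [0.4922, -0.0381, 0.0563]
eef_rot: [-1.212, -1.203, 1.205]
wrist_force: [-2.5, -0.0, 6.2]
gripper_width: 0.0001
```

```bash
python3 -c "
from h import *
go([.492,-.039,.034],90)
c=bot.capture('wrist');save('p5w',c)
c=bot.capture('top');save('p5',c)
"
```

```text
clk 22.1 pos [ 0.4922 -0.0381  0.0563] yaw 89.59 tilt [-0.001  0.    -1.   ] shift [-0.0009  0.0223  0.0002] rows 0.5 turn -0.41 F [-2.5 -0.   6.2] w 0.0001 q [-0.22  0.48  1.93 -0.    0.74 -1.78]
```

View pics/p5.png

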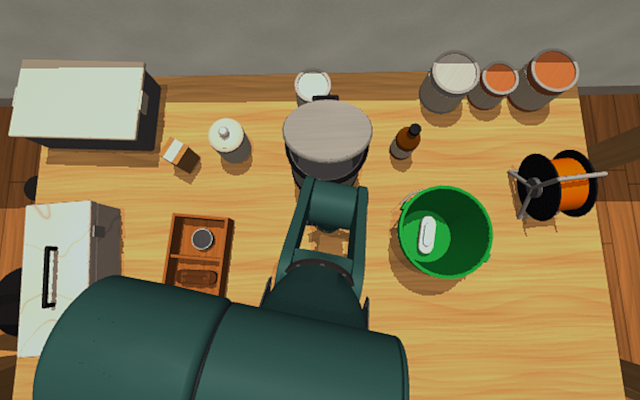

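View pics/p5w.png

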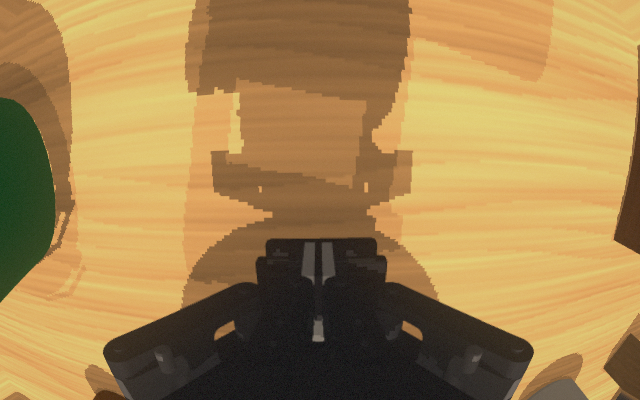

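{"api": "jog_arm", "payload": {
  "steps": [
    [[0, 0.002, 0, 0], [0, 0.002, 0, 0], [0, 0.002, 0, 0], [0, 0.002, 0, 0], [0, 0, 0, 0]]
  ]
}}

```text
clock: 22.62
position: [0.4921, -0.0381, 0.0483]
eef_rot: [-1.211, -1.203, 1.205]
wrist_force: [-2.9, -0.7, 8.0]
gripper_width: -0.0002
```

{"api": "jog_arm", "payload": {
  "steps": [
    [[0, 0.002, 0, 0], [0, 0.002, 0, 0], [0, 0.002, 0, 0], [0, 0.001, 0, 0], [0, 0, 0, 0]]
  ]
}}

```text
clock: 23.03
position: [0.4924, -0.0381, 0.0414]
eef_rot: [-1.212, -1.203, 1.204]
wrist_force: [-1.9, -1.5, 5.2]
gripper_width: 0.0001
```

```bash
python3 -c "
from h import *
go([.492,-.039,.034],90)
c=bot.capture('scene');save('p6',c)
print(bot.place_of('pedal_pad',c)[:1])
c=bot.capture('wrist');save('p6w',c)
print(bot.place_of('pedal_pad',c)[:1])
"
```

```text
clk 23.03 pos [ 0.4924 -0.0381  0.0414] yaw 89.58 tilt [-0.001  0.    -1.   ] shift [-0.0009  0.0074  0.0004] rows 0.2 turn -0.42 F [-1.9 -1.5  5.2] w 0.0001 q [-0.22  0.51  1.94 -0.    0.7  -1.78]
[]
[]
```

View pics/p6.png

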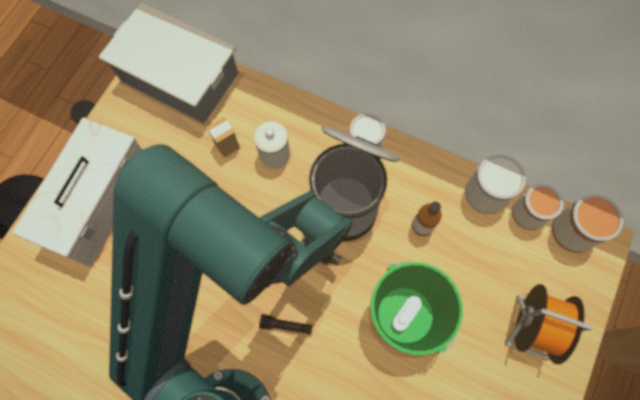

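View pics/p6w.png

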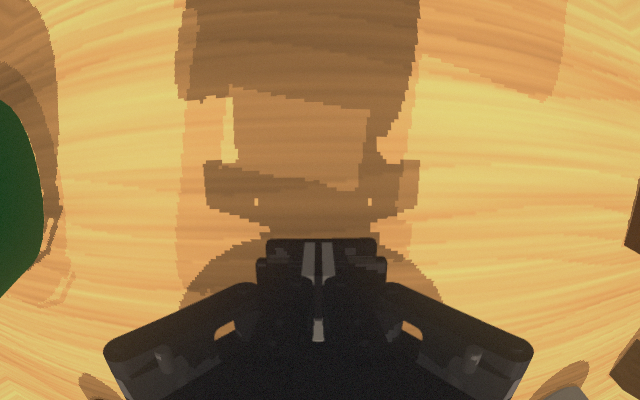

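Lid is well open, tip still on the tread. Continue in 1 mm rows watching the force for the stop.

{"api": "jog_arm", "payload": {
  "steps": [
    [[0, 0.001, 0, 0], [0, 0.001, 0, 0], [0, 0.001, 0, 0], [0, 0.001, 0, 0], [0, 0, 0, 0]]
  ]
}}

```text
clock: 23.65
position: [0.4926, -0.0381, 0.0375]
eef_rot: [-1.212, -1.203, 1.204]
wrist_force: [-2.4, -0.6, 6.9]
gripper_width: 0.0
```

{"api": "jog_arm", "payload": {
  "steps": [
    [[0, 0.001, 0, 0], [0, 0, 0, 0]]
  ]
}}

```text
clock: 23.82
position: [0.4927, -0.0381, 0.0365]
eef_rot: [-1.212, -1.204, 1.204]
wrist_force: [-2.5, -1.4, 5.5]
gripper_width: 0.0002
```

{"api": "jog_arm", "payload": {
  "steps": [
    [[0, 0.001, 0, 0], [0, 0, 0, 0]]
  ]
}}

```text
clock: 23.98
position: [0.4928, -0.0381, 0.0355]
eef_rot: [-1.213, -1.204, 1.204]
wrist_force: [-2.5, -0.4, 5.3]
gripper_width: 0.0
```

{"api": "jog_arm", "payload": {
  "steps": [
    [[0, 0.001, 0, 0], [0, 0, 0, 0]]
  ]
}}

```text
clock: 24.15
position: [0.4929, -0.0381, 0.0345]
eef_rot: [-1.213, -1.204, 1.204]
wrist_force: [-1.5, -0.3, 5.3]
gripper_width: 0.0001
```

{"api": "jog_arm", "payload": {
  "steps": [
    [[0, 0.001, 0, 0], [0, 0, 0, 0]]
  ]
}}

```text
clock: 24.32
position: [0.493, -0.0381, 0.0336]
eef_rot: [-1.213, -1.204, 1.204]
wrist_force: [-0.9, 0.3, 5.9]
gripper_width: -0.0004
```

{"api": "jog_arm", "payload": {
  "steps": [
    [[0, 0.0005, 0, 0], [0, 0, 0, 0], [0, 0, 0, 0]]
  ]
}}

```text
clock: 24.57
position: [0.493, -0.0381, 0.0334]
eef_rot: [-1.213, -1.204, 1.204]
wrist_force: [-2.9, 0.0, 11.0]
gripper_width: -0.0001
```

{"api": "jog_arm", "payload": {
  "steps": [
    [[0, 0.0005, 0, 0], [0, 0, 0, 0], [0, 0, 0, 0]]
  ]
}}

```text
clock: 24.82
position: [0.4931, -0.0381, 0.0332]
eef_rot: [-1.213, -1.204, 1.204]
wrist_force: [-2.6, 0.3, 13.3]
gripper_width: -0.0002
```

{"api": "jog_arm", "payload": {
  "steps": [
    [[0, 0, 0, 0], [0, 0, 0, 0], [0, 0, 0, 0], [0, 0, 0, 0]]
  ]
}}

```text
clock: 25.15
position: [0.493, -0.0381, 0.0332]
eef_rot: [-1.213, -1.204, 1.204]
wrist_force: [-2.8, -0.5, 13.5]
gripper_width: -0.0002
```

```bash
python3 -c "
from h import *
for n in ['scene','top']:
  c=bot.capture(n);save('f'+n,c)
  for q in ['canister','bottle','bucket','shoebox','brush','tin','pedal_pad']: print(n,q,[(np.round(d['xyz'],3),d['confidence']) for d in bot.place_of(q,c)[:1]])
go([.493,-.038,.033],90)
"
```

```text
scene canister []
scene bottle [(array([ 0.726, -0.271,  0.003]), 0.65)]
scene bucket [(array([ 0.455, -0.328, -0.001]), 0.65)]
scene shoebox []
scene brush [(array([ 0.456, -0.329,  0.003]), 0.7)]
scene tin []
scene pedal_pad []
top canister [(array([ 0.739,  0.246, -0.006]), 0.87)]
top bottle [(array([ 0.725, -0.275, -0.004]), 0.78)]
top bucket [(array([ 0.456, -0.33 , -0.002]), 0.71)]
top shoebox [(array([ 0.397,  0.335, -0.002]), 0.72)]
top brush [(array([ 0.455, -0.329,  0.006]), 0.71)]
top tin [(array([0.456, 0.33 , 0.008]), 0.58)]
top pedal_pad []
clk 25.95 pos [ 0.4931 -0.0381  0.0332] yaw 89.58 tilt [ 0.001 -0.    -1.   ] shift [0.0001 0.0002 0.0001] rows 0.0 turn -0.42 F [-2.1 -0.3 13.5] w -0.0 q [-0.22  0.52  1.94 -0.    0.68 -1.78]
```

View pics/fscene.png

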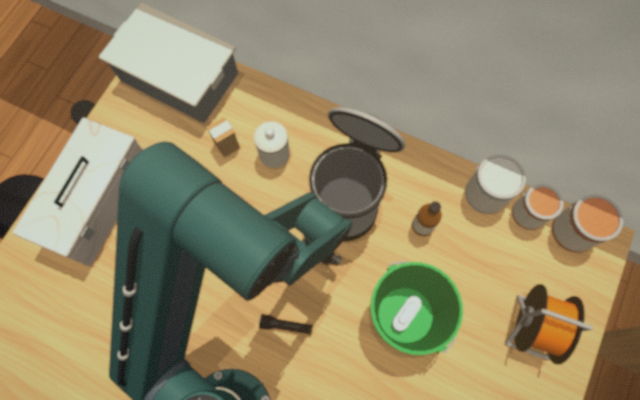

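View pics/ftop.png

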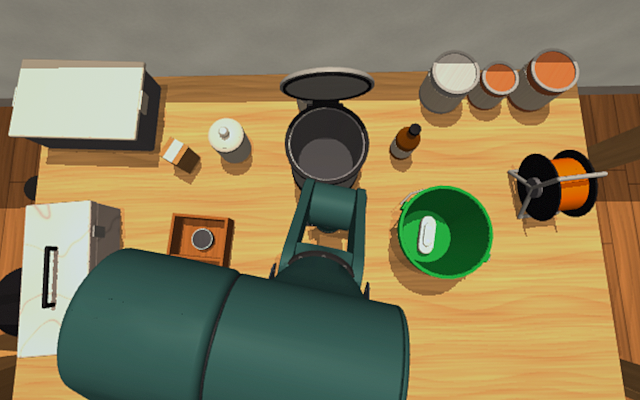

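```bash
python3 -c "
from h import *
print(bot.sign_off())"
```

```text
the job is handed in; nothing more can be done
None
```

The job is done and handed in: the brush is in the bucket, the tin is in the shoe-care box, and the arm is holding the pedal down with the lid wide open.

- **Brush and tin:** The brush lies flat on the bucket floor and the tin lies flat in the empty compartment of the box. I opened the bin only after both were off its lid.
- **Pedal:** The closed fingertips sit on the outer half of the tread. They went down about 35 mm until movement stopped and the force rose from about 6 N to 13.5 N. It held steady at 13.5 N for the last second or so before I handed in, at about 26 s on the clock. The arm is clear of the lid.
- **Everything else:** The last top view put the bucket, box, canister and bottle within about 5 mm of where they started, which is within the measuring error. The bucket and box are still standing.
- **What I couldn't check:** In the last pictures the networks could not find the pedal. They also missed the canister, box and tin in the scene view, although they found all three in the top view. That the pedal is on its stop therefore rests on the force rise, the distance it sank and the lid seen fully open.

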